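Bring the stiff jar round on the carousel and hold it in the ratchet clamp

ROBOT

A 6-joint arm with a two-finger parallel gripper is mounted at the origin on a cart in front of the work surface, level with it; the furniture and walls round the work are solid. World frame = base frame: x ahead of the robot, y to its left, z up, the work surface at z = 0. Lengths are in m, angles in rad, forces in N, time in s.
With the tool pointing down it reaches from about 0.35 to 0.925 m from the base axis. Payload 6.4 kg.
Tool frame: the origin (TCP) lies between the finger pads; the fingertips stand env.tips_ahead ahead of it and the grasp point (between the pads) lies 6 mm ahead of it (env.tips_ahead is the distance from the TCP to the fingertips, in m); z points along the fingers, y is the line along which they close (so a half turn about z gives the same grasp; the last joint's range is limited). The gripper opens to 94 mm and grips with 3 to 60 N. Pads are 16 mm wide; open, the fingers measure 119 mm over their backs; the gripper's body (75 mm by 177 mm) begins 78 mm behind the grasp point.
Start: joints at [-1.391, 0.245, 1.558, -0, 1.339, -0.174], TCP at [0.225, -0.61, 0.23] pointing down, gripper open.
Joint ranges: [-3.13, 3.13], [-1.02, 2.26], [0.13, 2.54], [-0.95, 4.09], [0.21, 2.88], [-2.74, 2.74]. Speed limits (rad/s): [2.57, 2.57, 3.14, 3.14, 3.14, 3.14].

INTERFACE

Orientations are given as a rotation vector (axis times angle).
In Python, from rig import sensors, vision, job_done, env gives the robot as it stands. The module is installed in compiled form; this text tells all that it offers.
- The arm moves only by the tool drive_tool, never from a script. Its argument "deltas" is a list of rows, each a list of 7 numbers: the turn, a rotation vector about the world's x, y, z in rad, then the shift along the world's x, y, z in cm, then the closure, from -1 (fully open) to 1 (shut), so that 0 is half open. In form: [[wx, wy, wz, dx, dy, dz, grip], ...]. A call has exactly 10 rows; each row shifts and turns the commanded pose from where the row before left it; what a row does not reach is not made up. A row lasts 1/8 s, in which the tool goes at most 62.5 mm and 10.7 degrees, less where a joint would pass 70% of its speed; a pose out of reach is approached as far as the arm can. A call with a gripper value outside its range is refused whole. The fingers move at their own pace and stop on an object; "squeeze" is the grip in N (left out, the last holds). Time passes only in rows, so rows that do not move let the fingers close, or fill a call up. It gives the time, the measured TCP pose, the force, the opening and the grip force at its end, in the units of the state.
- sensors.sense(): the state, without advancing time (a new reading comes with each control period).
- vision.read_camera(name): name is "scene" or "top" or "wrist"; returns (picture, depth): 384x512x3 uint8, blue, green, red; 384x512 float32, m along the optical axis (not along the pixel's ray), 0 where there is no reading.
- vision.camera_info(name): a dict with "vertical_fov" (degrees; the focal length in pixels is half the picture's height over the tangent of half this angle, whatever the lens; pixels are square), "cx", "cy" (the principal point, pixels), "rvec" (rotation vector, rad) and "tvec" (3), from world to camera coordinates, as OpenCV has them. Camera axes: x right, y down, z forward; pixel columns grow to the right and rows downward; lengths in m; the calibration is good to about 2 mm. A picture is of the moment at which its call begins: read the wrist's pose just before it. camera_info takes no time and is no camera call; for the wrist camera it gives the pose at the moment of the call.
- job_done(): hands the job in; it is judged then, once.
The state is a dict: "t": time; "q": joint angles; "joint_velocities": joint speeds; "joint_efforts": joint torques, N m; "eef_pos": TCP position; "tool_rot": TCP orientation; "ft_force": force on the tool from outside, world axes, zero at the start; "ft_torque": the same for the moment, N m; "grip_width": finger opening in m; "grip_force": force on a finger pad.
Only numpy, scipy, OpenCV 4.12 (cv2) and the standard library are available. Lean on these libraries where they do the work, as an engineer would, in place of code of your own. Each camera call takes 0.05 s, during which the arm holds its last target. There are 200 camera calls.

TASK

I want to unscrew the stiff lid of the tall jar on the carousel: turn the carousel by the bar knob on top, one click, so that this jar stands in front of the clamp, then pump the clamp's two squeeze levers until its sprung V-shaped pad is pressed snugly against the jar, pushed in by several millimetres but by no more than about half of its travel, so that the jar is not crushed. Work only the knob and the levers: do not touch the jar, its neighbours, the pad or the jaw, and do not knock anything over. Finish while still holding both levers squeezed between the fingers, so that the jar stays gripped.

Things in the scene. Friction and masses are not known exactly. Their poses are not given: they have to be found in the camera images.
- stand: the fixed stand; origin on the worktop on the carousel's axle, z up, the clamp lies to its -y side. The carousel is a round wooden board 216 mm across, top 38 mm above the worktop, with a grey hub 76 mm across (up to 110 mm height) against which the clamp presses the jar, and low dividers between five places 72 degrees apart; jars stand 72 mm from the axle
- carousel (a joint): turning angle of the carousel on its upright axle, rad, 0 at the start, positive counter-clockwise seen from above; free to turn both ways. It clicks into a spring detent every 72 degrees (1.257 rad), which catches within about 6 degrees either side and takes about 0.2 N m to leave or enter
- knob_grip (a point): centre of the carousel's bar knob, 178 mm above the worktop, on the carousel's axle, above all the jars. The bar is 64 mm long along this point's y axis, 14 mm wide along its x axis and 28 mm high (164 to 192 mm); it turns with the carousel. x and y axes are level, z up
- tall_jar_mid (a point): centre (half-way up) of the tall jar with a broad screw lid, the tallest and widest thing standing on the carousel: 65 mm across, 100 mm high, 0.3 to 0.6 kg, loose; it topples if jerked. At the start it stands one place to one side or the other of the place in front of the clamp
- clamp_place (a point): fixed point in front of the clamp where the tall jar's centre must come, 88 mm above the worktop, 71 mm from the carousel's axle. Its y axis points from the clamp to the axle (the way the jaw advances), z up
- levers_mid (a point): fixed point midway between the two upright squeeze levers, 125 mm above the worktop, 245 mm from the carousel's axle. Levers: grey blades 44 mm long along this point's y axis, 8 mm thick, 62 to 152 mm height, one at its +x and one at its -x side; over their outer faces 62 mm released, 45 mm fully squeezed. Pinch both from above, closing along this x axis; the metal housing between is 26 mm wide, 126 mm high
- lever_far (a joint): travel of the lever on the +x side towards the middle, m: 0 released, 0.0085 fully squeezed; the other lever always moves equally. Springs return both when let go. A squeeze takes 3 to 5 N on each lever for the springs, about 12 N when it drives the jaw and up to 20 N when the pad presses on a jar
- lever_near (a joint): travel of the lever on the -x side, m, always equal to that of the other lever
- jaw (a joint): travel of the jaw to the carousel, m; starts at 0 to 0.02, at most 0.075. While the levers are squeezed a pawl drives it 2 mm per mm of lever travel (17 mm for a full squeeze, less 0 to 5 mm idle travel until the pawl meets a tooth; teeth 5 mm apart). It stays (7.5 N friction) when they are let go, and the levers cannot take it back. The pad meets the tall jar at 0.041 to 0.046
- pad (a joint): how far the sprung V pad on the front of the jaw is pushed back into the jaw, m: 0 free, 0.024 fully in; 0.5 N for each mm. It is pushed in only by pressing on something
- pad_face (a point): bottom of the V of the sprung rubber pad, on the clamp's centre line, 88 mm above the worktop; the pad is 54 mm wide and 44 mm high, its V opens towards the carousel (130 degrees between its faces)
- tin_a: tin 57 mm across, 72 mm high, on the carousel, in front of the clamp at the start; origin at the centre of its underside
- small_timer: round kitchen timer 63 mm across, 48 mm high, at the back of the carousel; origin at the centre of its underside
- tin_c: third tin of the same size, at the back of the carousel; origin at the centre of its underside
- tin_b: second tin of the same size, on the carousel at the other side of the clamp's place from the tall jar; origin at the centre of its underside
- mug: mug 91 mm high, to be left alone, left of the stand; origin at its underside
- apple: apple 72 mm high, to be left alone, right of the stand; origin at its underside
- cream_pot: white pot 62 mm high, to be left alone, right of the stand; origin at its underside
Not all that is in view belongs to the job. There is more than one size of the part that bears tall_jar_mid; the job needs the largest.

How it is judged:
By the outcome, as a careful person would: the job done as asked, in the order asked, and still so for the second after the job is handed in, while the arm keeps its last pose, push and grip.
It also fails if it takes over 72 s, if anything falls off the work surface, if the arm or the gripper's body presses on something with over 40 N, if the wrist force passes 120 N, or if a joint passes its speed limit or range.

## Working session

There is one attempt and no reset: what is moved stays moved. The work goes in short steps, Python scripts to look and compute and a tool call to move; the robot and the scene stay as the last step left them, time stands still between calls to the robot, and variables do not carry over. Pictures are saved under pics/ and viewed, at most 10 in all, crops included, and the job is handed in when it is done.

Besides the shell and the picture viewer there is one more tool, called after "Request:" by a JSON object that holds its "name" and its "arguments", one argument or row to a line. drive_tool: Moves the arm, as the interface text tells. Its arguments: {"type":"object","properties":{"deltas":{"type":"array"},"squeeze":{"type":"number"}},"required":["deltas"]}

```bash
mkdir -p pics
cat > h.py <<'E'
import numpy as np, cv2
from rig import sensors, vision, job_done, env
def cam(n):
    i=vision.camera_info(n); R=cv2.Rodrigues(np.array(i["rvec"],float))[0]; t=np.array(i["tvec"],float).ravel()
    return i,R,t,192/np.tan(np.radians(i["vertical_fov"])/2)
def pts(n,d):  # world point for every pixel
    i,R,t,f=cam(n); v,u=np.mgrid[:384,:512]
    P=np.stack([(u-i["cx"])/f*d,(v-i["cy"])/f*d,d],-1)
    return (P-t)@R
def proj(n,p):
    i,R,t,f=cam(n); c=R@np.array(p)+t; return i["cx"]+f*c[0]/c[2], i["cy"]+f*c[1]/c[2]
def look(n,name):
    s=sensors.sense(); C=cam(n); im,d=vision.read_camera(n); P=pts(n,d); cv2.imwrite(f"pics/{name}.png",im); np.save(f"pics/{name}.npy",P); return im,d,P
E
python3 - <<'E'
from h import *
print(sensors.sense(), env.tips_ahead)
a=look("scene","s0")[0]; b=look("top","t0")[0]
for n in("scene","top"): print(vision.camera_info(n))
E
```

```text
{'t': 0.0, 'q': array([-1.39108174e+00,  2.45798760e-01,  1.55900335e+00,  3.27561390e-05,
        1.33870978e+00, -1.74137024e-01]), 'joint_velocities': array([-0.00064129, -0.0004769 ,  0.00072642,  0.00151795, -0.00035515,
        0.0001816 ]), 'joint_efforts': array([ 1.20973771e-03, -4.15833628e+01, -3.14598334e+01,  6.85299234e-02,
        3.32663243e-02, -1.51596064e-04]), 'eef_pos': array([ 0.22512375, -0.6091787 ,  0.22936085]), 'tool_rot': array([-3.09066329e+00, -5.52584027e-01, -4.16292791e-05]), 'ft_force': array([ 0.23995067, -0.24581132, -0.33467946]), 'ft_torque': array([0.0066906 , 0.04281925, 0.00138767]), 'grip_force': 0.0, 'grip_width': 0.09403145867314332} 0.025
{'vertical_fov': 47.53654624368141, 'cx': 257.0778235603269, 'cy': 194.26773418210288, 'rvec': array([ 2.09365012, -0.6547482 ,  0.31266186]), 'tvec': array([-0.42325247,  0.30978219,  1.45170565])}
{'vertical_fov': 45.877770906723505, 'cx': 251.19102630949362, 'cy': 192.68685276092467, 'rvec': array([ 1.83664547, -2.19683436,  0.44423341]), 'tvec': array([0.10303215, 0.53840779, 1.41279838])}
```

View pics/s0.png

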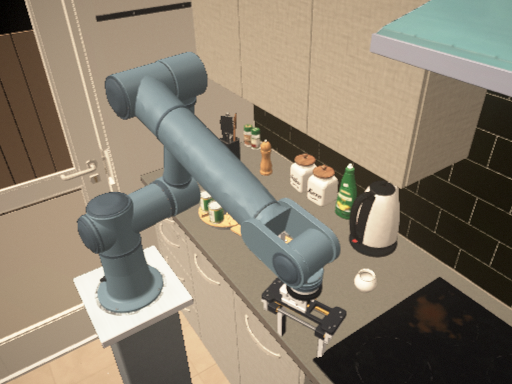

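View pics/t0.png

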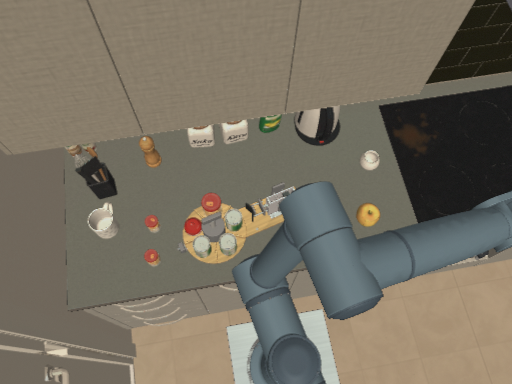

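Run:
```python
from h import *
im=cv2.imread("pics/t0.png"); P=np.load("pics/t0.npy")
c=im[170:280,130:310]; cv2.imwrite("pics/t0c.png",cv2.resize(c,None,fx=4.4,fy=4.4,interpolation=cv2.INTER_CUBIC))
for (u,v) in [(211,202),(193,226),(213,224),(213,240),(234,218),(203,246),(228,244),(275,200),(290,192),(152,222),(152,257)]:
    print((u,v),P[v,u].round(3))
```

```text
(211, 202) [0.524 0.143 0.144]
(193, 226) [0.475 0.215 0.08 ]
(213, 224) [0.448 0.147 0.146]
(213, 240) [0.421 0.157 0.064]
(234, 218) [0.471 0.077 0.104]
(203, 246) [0.392 0.19  0.115]
(228, 244) [0.384 0.111 0.113]
(275, 200) [ 0.498 -0.064  0.134]
(290, 192) [ 0.535 -0.126  0.089]
(152, 222) [0.516 0.348 0.072]
(152, 257) [0.397 0.359 0.072]
```

View pics/t0c.png

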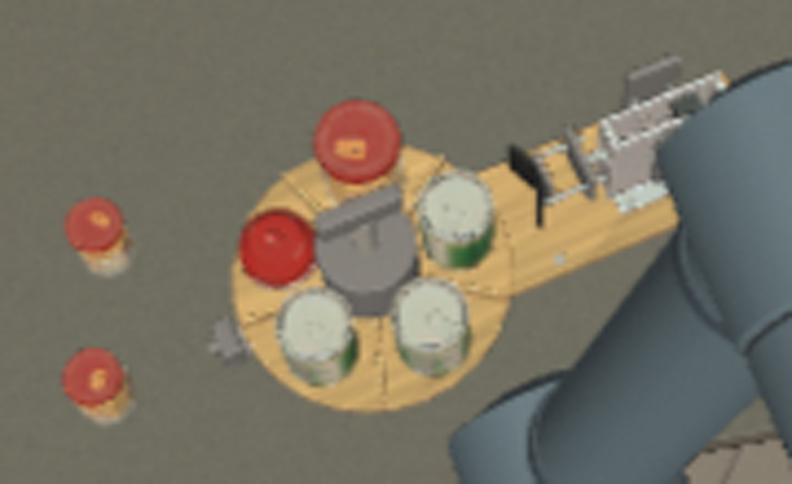

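Candidates in top view: tall jar with broad red lid at (211,202), which is the largest; round red timer at (193,226), low; small jars at (152,222) and (152,257), off the carousel. I choose (211,202), with its lid at z≈0.14. It stands on the far (+x) side of the clamp's place, so the carousel must turn clockwise, -72°.

```bash
cat >> h.py <<'E'
def ray(n,u,v,z):
    i,R,t,f=cam(n); o=-R.T@t; d=R.T@np.array([(u-i["cx"])/f,(v-i["cy"])/f,1]); return o+d*(z-o[2])/d[2]
def yaw():
    R=cv2.Rodrigues(sensors.sense()["tool_rot"])[0]; return np.degrees(np.arctan2(R[1,1],R[0,1]))
E
python3 - <<'E'
from h import *
f=lambda x,y:(130+x/4.4,170+y/4.4)
for n,x,y,z in [("bar end",322,236,.192),("bar end",397,197,.192),("jar lid",357,138,.138),("levfar a",628,82,.152),("levfar b",680,58,.152),("tin_a",458,205,.11),("pad l",513,148,.11),("pad r",540,190,.11)]:
    print(n,ray("top",*f(x,y),z).round(3))
P=np.load("pics/t0.npy"); im=cv2.imread("pics/t0.png")
m=(P[...,2]>.17)&(P[...,2]<.21)&(abs(P[...,0]-.46)<.1)&(abs(P[...,1]-.14)<.1)
q=P[m]; print(len(q), cv2.minAreaRect(q[:,:2].astype(np.float32)), q[:,2].mean())
m=(abs(P[...,2]-.042)<.01)&(np.hypot(P[...,0]-.45,P[...,1]-.14)<.13); q=P[m][:,:2].astype(np.float32); print("board",len(q),cv2.minEnclosingCircle(q))
print(yaw())
E
```

```text
bar end [0.439 0.176 0.192]
bar end [0.458 0.12  0.192]
jar lid [0.528 0.142 0.138]
levfar a [ 0.531 -0.062  0.152]
levfar b [ 0.544 -0.104  0.152]
tin_a [0.473 0.076 0.11 ]
pad l [0.511 0.028 0.11 ]
pad r [0.474 0.014 0.11 ]
133 ((0.45602676272392273, 0.14892005920410156), (0.01630127802491188, 0.06268429756164551), 14.251060485839844) 0.18909017473423292
board 1063 ((0.4540870189666748, 0.15611374378204346), 0.11590634286403656)
-69.72817625466774
```

Request:
{"name": "drive_tool", "arguments": {
  "deltas": [
    [0, 0, 0.05, 0.5, 1.5, 1.5, -1],
    [0, 0, 0.08, 1.1, 3.5, 1.5, -1],
    [0, 0, 0.08, 1.2, 4, 1.5, -1],
    [0, 0, 0.08, 1.2, 4, 1.5, -1],
    [0, 0, 0.08, 1.2, 4, 1, -1],
    [0, 0, 0.08, 1.2, 4, 0, -1],
    [0, 0, 0.08, 1.2, 4, 0, -1],
    [0, 0, 0.08, 1.2, 4, 0, -1],
    [0, 0, 0.08, 1.2, 4, 0, -1],
    [0, 0, 0.08, 1.2, 4, 0, -1]
  ]
}}

```text
t: 1.35
eef_pos: [0.3373, -0.2383, 0.3001]
tool_rot: [-2.656, -1.677, -0.0]
ft_force: [0.6, 0.4, 0.5]
grip_width: 0.0943
grip_force: 0.0
```

Request:
{"name": "drive_tool", "arguments": {
  "deltas": [
    [0, 0, 0.08, 1.2, 4, 0, -1],
    [0, 0, 0.08, 1.2, 4, 0, -1],
    [0, 0, 0.08, 1.2, 4, 0, -1],
    [0, 0, 0.08, 1.2, 4, 0, -1],
    [0, 0, 0.08, 1.2, 4, 0, -1],
    [0, 0, 0.08, 1.2, 4, 0, -1],
    [0, 0, 0.08, 1.2, 4, 0, -1],
    [0, 0, 0.08, 1.2, 4, 0, -1],
    [0, 0, 0.08, 1, 4, 0, -1],
    [0, 0, 0, 0, 2, 0, -1]
  ]
}}

```text
t: 2.6
eef_pos: [0.4431, 0.142, 0.2999]
tool_rot: [-1.895, -2.505, 0.001]
ft_force: [-0.1, 0.2, -0.5]
grip_width: 0.0938
grip_force: 0.0
```

Run:
```python
from h import *
s=sensors.sense(); print(s["t"],s["eef_pos"],yaw(),s["q"])
im,d,P=look("wrist","w1"); look("top","t1")
```

```text
2.6 [0.44306518 0.14198068 0.29989663] 15.782135727620064 [ 6.56116483e-02 -2.58331035e-01  1.93231804e+00  1.01699115e-04
  1.46873987e+00 -2.09848819e-01]
```

View pics/w1.png

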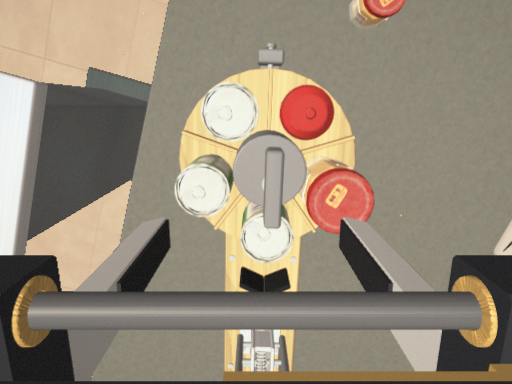

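Run:
```python
from h import *
for n in("w1","t1"):
    P=np.load(f"pics/{n}.npy"); 
    m=(P[...,2]>.175)&(P[...,2]<.205)&(np.hypot(P[...,0]-.453,P[...,1]-.148)<.06)
    k,l,st,_=cv2.connectedComponentsWithStats(m.astype(np.uint8)); b=1+st[1:,4].argmax(); m=l==b
    v,u=np.nonzero(m)
    cam_n="wrist" if n[0]=="w" else "top"
    q=np.array([ray(cam_n,a,c,.192)[:2] for a,c in zip(u,v)],np.float32)
    r=cv2.minAreaRect(q); print(n,len(q),st[b],r,np.median(P[m][:,2]))
    # board circle
    m=(abs(P[...,2]-.04)<.008)&(np.hypot(P[...,0]-.45,P[...,1]-.14)<.125)
    im=cv2.imread(f"pics/{n}.png"); h=cv2.cvtColor(im,cv2.COLOR_BGR2HSV); m&=(h[...,0]>10)&(h[...,0]<28)&(h[...,1]>80)
    q=P[m][:,:2].astype(np.float32); print("board",len(q), cv2.minEnclosingCircle(q))
    # clamp base wood below axle: low, orange, away
    m=(P[...,2]<.04)&(P[...,2]>.005)&(h[...,0]>10)&(h[...,0]<28)&(h[...,1]>80)&(P[...,1]<.03)&(P[...,1]>-.2)&(P[...,0]>.4)&(P[...,0]<.6)
    q=P[m][:,:2].astype(np.float32)
    if len(q)>20: print("base",len(q),cv2.minAreaRect(q))
    # levers: z>.14
    m=(P[...,2]>.138)&(P[...,2]<.165)&(P[...,1]<0)&(P[...,1]>-.2)&(P[...,0]>.4)&(P[...,0]<.62)
    k,l,st,_=cv2.connectedComponentsWithStats(m.astype(np.uint8))
    for j in range(1,k):
        if st[j,4]>15: print("lev",st[j],P[l==j].mean(0).round(3),cv2.minAreaRect(P[l==j][:,:2].astype(np.float32)))
cv2.imwrite("pics/t1c.png",cv2.resize(cv2.imread("pics/t1.png")[170:280,150:330],None,fx=4.4,fy=4.4,interpolation=cv2.INTER_CUBIC))
```

```text
w1 1430 [ 263  149   21   80 1430] ((0.4539448320865631, 0.15012535452842712), (0.014333226718008518, 0.06392326205968857), 14.173589706420898) 0.19150206569730588
board 7004 ((0.45460590720176697, 0.15068398416042328), 0.10766556859016418)
base 2473 ((0.5080045461654663, -0.06109127402305603), (0.10398048162460327, 0.21327252686023712), 14.17596435546875)Traceback (most recent call last):
  File "<stdin>", line 5, in <module>
ValueError: attempt to get argmax of an empty sequence
```

Request:
{"name": "drive_tool", "arguments": {
  "deltas": [
    [0, 0, -0.028, 1.1, 0.8, 0, -1],
    [0, 0, 0, 0, 0, -2.3, -1],
    [0, 0, 0, 0, 0, -3, -1],
    [0, 0, 0, 0, 0, -3, -1],
    [0, 0, 0, 0, 0, -2, -1],
    [0, 0, 0, 0, 0, -1, -1],
    [0, 0, 0, 0, 0, 0, -1],
    [0, 0, 0, 0, 0, 0, -1],
    [0, 0, 0, 0, 0, 0, 1],
    [0, 0, 0, 0, 0, 0, 1]
  ],
  "squeeze": 30
}}

```text
t: 3.95
eef_pos: [0.4545, 0.1483, 0.188]
tool_rot: [1.933, 2.476, 0.001]
ft_force: [0.2, -0.0, 0.4]
grip_width: 0.0774
grip_force: 0.0
```

Request:
{"name": "drive_tool", "arguments": {
  "deltas": [
    [0, 0, 0, 0, 0, 0, 1],
    [0, 0, 0, 0, 0, 0, 1],
    [0, 0, 0, 0, 0, 0, 1],
    [0, 0, 0, 0, 0, 0, 1],
    [0, 0, 0, 0, 0, 0, 1],
    [0, 0, 0, 0, 0, 0, 1],
    [0, 0, 0, 0, 0, 0, 1],
    [0, 0, 0, 0, 0, 0, 1],
    [0, 0, 0, 0, 0, 0, 1],
    [0, 0, 0, 0, 0, 0, 1]
  ],
  "squeeze": 55
}}

```text
t: 5.2
eef_pos: [0.4563, 0.1487, 0.1876]
tool_rot: [1.931, 2.473, 0.008]
ft_force: [10.0, 2.7, -6.5]
grip_width: 0.0154
grip_force: 55.0
```

Run:
```python
from h import *
s=sensors.sense(); print(s["t"],s["eef_pos"],yaw(),s["q"],s["ft_force"],s["ft_torque"],s["grip_width"],s["grip_force"])
```

```text
5.2 [0.4562554  0.14872957 0.18758745] 14.010836311647921 [ 7.75421274e-02 -1.23378887e-01  2.02523706e+00  1.40913174e-03
  1.23317061e+00 -1.67456242e-01] [ 9.97524945  2.65281299 -6.46683888] [ 0.47467148 -1.86342614 -0.04013816] 0.015376765176160804 55.007445216178894
```

Request:
{"name": "drive_tool", "arguments": {
  "deltas": [
    [0, 0, 0, 0.2, 0.05, 0, 1],
    [0, 0, -0.02, 0, 0, 0, 1],
    [0, 0, -0.03, 0, 0, 0, 1],
    [0, 0, -0.04, 0, 0, 0, 1],
    [0, 0, -0.05, 0, 0, 0, 1],
    [0, 0, -0.06, 0, 0, 0, 1],
    [0, 0, -0.06, 0, 0, 0, 1],
    [0, 0, -0.06, 0, 0, 0, 1],
    [0, 0, -0.06, 0, 0, 0, 1],
    [0, 0, -0.06, 0, 0, 0, 1]
  ]
}}

```text
t: 6.45
eef_pos: [0.4565, 0.1488, 0.1876]
tool_rot: [2.43, 1.991, 0.002]
ft_force: [2.9, 0.6, -2.3]
grip_width: 0.0151
grip_force: 55.0
```

Run:
```python
from h import *
s=sensors.sense(); print(s["t"],s["eef_pos"],yaw(),s["q"],s["ft_force"],s["ft_torque"],s["grip_width"],s["grip_force"])
```

```text
6.45 [0.45651903 0.14879785 0.18755184] -11.342480619151825 [ 7.83195210e-02 -1.18933511e-01  2.02128673e+00  9.91872235e-05
  1.23806311e+00  2.76250584e-01] [ 2.89163137  0.64155771 -2.27919438] [ 0.23668348 -0.66695511  0.11134629] 0.015094538017509618 54.99895513057709
```

Request:
{"name": "drive_tool", "arguments": {
  "deltas": [
    [0, 0, -0.06, 0, 0, 0, 1],
    [0, 0, -0.06, 0, 0, 0, 1],
    [0, 0, -0.06, 0, 0, 0, 1],
    [0, 0, -0.06, 0, 0, 0, 1],
    [0, 0, -0.06, 0, 0, 0, 1],
    [0, 0, -0.06, 0, 0, 0, 1],
    [0, 0, -0.06, 0, 0, 0, 1],
    [0, 0, -0.06, 0, 0, 0, 1],
    [0, 0, -0.06, 0, 0, 0, 1],
    [0, 0, -0.06, 0, 0, 0, 1]
  ]
}}

```text
t: 7.7
eef_pos: [0.4566, 0.1487, 0.1875]
tool_rot: [2.91, 1.184, 0.002]
ft_force: [2.6, 1.1, -1.7]
grip_width: 0.0151
grip_force: 55.0
```

Request:
{"name": "drive_tool", "arguments": {
  "deltas": [
    [0, 0, -0.05, 0, 0, 0, 1],
    [0, 0, -0.05, 0, 0, 0, 1],
    [0, 0, -0.04, 0, 0, 0, 1],
    [0, 0, -0.03, 0, 0, 0, 1],
    [0, 0, -0.02, 0, 0, 0, 1],
    [0, 0, -0.02, 0, 0, 0, 1],
    [0, 0, 0, 0, 0, 0, 1],
    [0, 0, 0, 0, 0, 0, 1],
    [0, 0, 0, 0, 0, 0, 1],
    [0, 0, 0, 0, 0, 0, 1]
  ]
}}

```text
t: 8.95
eef_pos: [0.4566, 0.1487, 0.1875]
tool_rot: [3.017, 0.876, 0.002]
ft_force: [5.3, 0.6, -2.6]
grip_width: 0.0153
grip_force: 55.0
```

Run:
```python
from h import *
s=sensors.sense(); print(s["t"],s["eef_pos"],yaw(),s["q"],s["ft_force"],s["ft_torque"],s["grip_width"],s["grip_force"])
```

```text
8.95 [0.45655125 0.1487087  0.1875464 ] -57.62534370849656 [ 7.82011992e-02 -1.18800741e-01  2.02117722e+00 -5.08397965e-05
  1.23818791e+00  1.08396952e+00] [ 5.31724253  0.63100511 -2.62385739] [ 0.13304432 -0.94920501 -0.06532697] 0.015296412529447273 54.998608231544495
```

Release, rise, and turn back to the stand's heading above the knob for a look.

Request:
{"name": "drive_tool", "arguments": {
  "deltas": [
    [0, 0, 0, 0, 0, 0, -0.7],
    [0, 0, 0, 0, 0, 0, -1],
    [0, 0, 0, 0, 0, 0, -1],
    [0, 0, 0, 0, 0, 0, -1],
    [0, 0, 0, 0, 0, 0, -1],
    [0, 0, 0, 0, 0, 0.5, -1],
    [0, 0, 0, 0, 0, 1.5, -1],
    [0, 0, 0, 0, 0, 3, -1],
    [0, 0, 0, 0, 0, 4, -1],
    [0, 0, 0, 0, 0, 3, -1]
  ],
  "squeeze": 10
}}

```text
t: 10.2
eef_pos: [0.4567, 0.1488, 0.3107]
tool_rot: [3.016, 0.877, 0.005]
ft_force: [0.2, 0.4, 0.3]
grip_width: 0.094
grip_force: 0.0
```

Request:
{"name": "drive_tool", "arguments": {
  "deltas": [
    [0, 0, 0.12, 0, 0, 0, -1],
    [0, 0, 0.13, 0, 0, 0, -1],
    [0, 0, 0.13, 0, 0, 0, -1],
    [0, 0, 0.13, 0, 0, 0, -1],
    [0, 0, 0.13, 0, 0, 0, -1],
    [0, 0, 0.13, 0, 0, 0, -1],
    [0, 0, 0.13, 0, 0, 0, -1],
    [0, 0, 0.13, 0, 0, 0, -1],
    [0, 0, 0.13, 0, 0, 0, -1],
    [0, 0, 0.09, 0, 0, 0, -1]
  ]
}}

```text
t: 11.45
eef_pos: [0.4564, 0.1488, 0.3088]
tool_rot: [1.929, 2.478, 0.002]
ft_force: [-0.3, 0.7, 0.3]
grip_width: 0.0938
grip_force: 0.0
```

Run:
```python
from h import *
s=sensors.sense(); print(s["t"],s["eef_pos"],yaw(),s["q"])
im,d,P=look("wrist","w2")
m=(P[...,2]>.175)&(P[...,2]<.205)&(np.hypot(P[...,0]-.453,P[...,1]-.148)<.06); v,u=np.nonzero(m)
q=np.array([ray("wrist",a,c,.192)[:2] for a,c in zip(u,v)],np.float32); print(len(q),cv2.minAreaRect(q))
```

```text
11.45 [0.45640517 0.14875763 0.30883716] 14.22004786135075 [ 7.83157367e-02 -2.25702512e-01  1.88957869e+00 -2.17138874e-05
  1.47612016e+00 -1.69868654e-01]
1509 ((0.4541323482990265, 0.15093010663986206), (0.06323987245559692, 0.01670445315539837), 32.294715881347656)
```

View pics/w2.png

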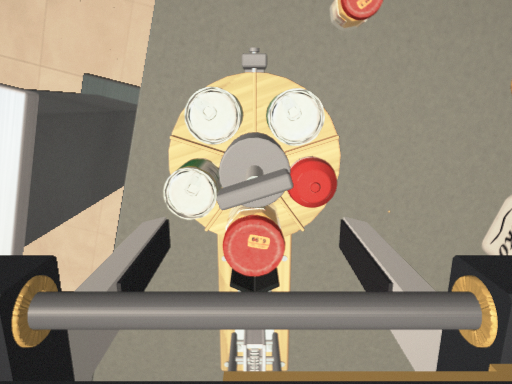

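Run:
```python
from h import *
P=np.load("pics/w2.npy"); a=np.radians(14.2); ax=np.array([.4555,.1495])
X=(P[...,:2]-ax)@np.array([[np.cos(a),-np.sin(a)],[np.sin(a),np.cos(a)]])
m=(P[...,2]>.140)&(P[...,2]<.16)&(abs(X[...,0])<.06)&(X[...,1]<-.19)&(X[...,1]>-.3)
k,l,st,_=cv2.connectedComponentsWithStats(m.astype(np.uint8))
for j in range(1,k):
    if st[j,4]>10:
        q=X[l==j]; print(st[j],q.min(0).round(4),q.max(0).round(4),P[l==j][:,2].mean().round(3))
```

Request:
{"name": "drive_tool", "arguments": {
  "deltas": [
    [0, 0, 0, 0.3, -1.2, 0, -1],
    [0, 0, 0, 0.6, -2.5, 0, -1],
    [0, 0, 0, 0.8, -3, 0, -1],
    [0, 0, 0, 0.8, -3, 0, -1],
    [0, 0, 0, 0.8, -3, 0, -1],
    [0, 0, 0, 0.8, -3, 0, -1],
    [0, 0, 0, 0.8, -3, 0, -1],
    [0, 0, 0, 0.7, -3, 0, -1],
    [0, 0, 0, 0.4, -2, 0, -1],
    [0, 0, 0, 0, 0, 0, -1]
  ]
}}

```text
t: 12.75
eef_pos: [0.5162, -0.0894, 0.3075]
tool_rot: [-1.936, -2.474, -0.0]
ft_force: [0.4, 0.1, 0.2]
grip_width: 0.094
grip_force: 0.0
```

Run:
```python
from h import *
s=sensors.sense(); print(s["t"],s["eef_pos"],yaw())
im,d,P=look("wrist","w3")
ax=np.array([.4555,.1495]);a=np.radians(14.2)
X=(P[...,:2]-ax)@np.array([[np.cos(a),-np.sin(a)],[np.sin(a),np.cos(a)]])
m=(P[...,2]>.140)&(P[...,2]<.16)&(abs(X[...,0])<.06)&(X[...,1]<-.19)&(X[...,1]>-.3)
k,l,st,_=cv2.connectedComponentsWithStats(m.astype(np.uint8))
for j in range(1,k):
    if st[j,4]>10:
        q=X[l==j]; print(st[j],q.min(0).round(4),q.max(0).round(4),P[l==j].mean(0).round(4))
```

```text
12.75 [ 0.51621637 -0.08937208  0.30753749] 13.887123130360829
[221 157  10  47 427] [-0.032  -0.2652] [-0.0239 -0.2223] [ 0.4884 -0.0926  0.1505]
[279 156  10  48 426] [ 0.0219 -0.2657] [ 0.0301 -0.2223] [ 0.5398 -0.0795  0.1505]
```

View pics/w3.png

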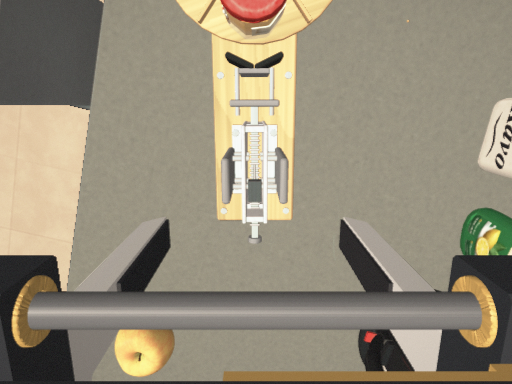

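```bash
cat >> h.py <<'E'
def stand(P,ax=(.4546,.1505),a=np.radians(14.2)):
    return (P[...,:2]-np.array(ax))@np.array([[np.cos(a),-np.sin(a)],[np.sin(a),np.cos(a)]])
E
python3 - <<'E'
from h import *
P=np.load("pics/w3.npy"); X=stand(P); Z=P[...,2]
m=(Z>.14)&(abs(X[...,0])<.06)&(X[...,1]<-.19)&(X[...,1]>-.3); print("lever mid",(X[m].min(0)+X[m].max(0))/2)
im=cv2.imread("pics/w3.png")
for r in range(40,125,4): print(r,*[f"{X[r,c,1]:.4f}/{Z[r,c]:.3f}/{im[r,c].max()}" for c in (232,254,276)])
E
```

```text
lever mid [-1.04213183e-05 -2.39297195e-01]
40 -0.1041/0.036/210 -0.1044/0.037/245 -0.1044/0.036/173
44 -0.1049/0.014/248 -0.1049/0.014/202 -0.1049/0.013/250
48 -0.1091/0.013/248 -0.1094/0.014/243 -0.1098/0.016/250
52 -0.1139/0.014/249 -0.1140/0.014/245 -0.1139/0.013/251
56 -0.1314/0.111/50 -0.1187/0.015/246 -0.1314/0.110/51
60 -0.1348/0.109/40 -0.1233/0.015/246 -0.1349/0.109/35
64 -0.1276/0.013/170 -0.1277/0.013/242 -0.1278/0.013/190
68 -0.1325/0.015/249 -0.1423/0.110/188 -0.1326/0.014/251
72 -0.1372/0.015/249 -0.1458/0.109/179 -0.1372/0.013/251
76 -0.1417/0.012/249 -0.1469/0.076/80 -0.1421/0.015/251
80 -0.1466/0.015/249 -0.1466/0.014/250 -0.1467/0.013/251
84 -0.1513/0.013/249 -0.1514/0.014/251 -0.1515/0.014/251
88 -0.1561/0.015/249 -0.1562/0.015/251 -0.1563/0.014/251
92 -0.1609/0.014/250 -0.1610/0.013/251 -0.1611/0.015/251
96 -0.1657/0.015/250 -0.1658/0.013/251 -0.1659/0.014/251
100 -0.1722/0.109/181 -0.1722/0.109/178 -0.1723/0.110/177
104 -0.1760/0.109/185 -0.1761/0.110/188 -0.1762/0.109/190
108 -0.1804/0.015/250 -0.1801/0.089/241 -0.1806/0.013/244
112 -0.1853/0.013/250 -0.1842/0.089/240 -0.1855/0.013/244
116 -0.1903/0.015/250 -0.1883/0.089/241 -0.1905/0.014/244
120 -0.1953/0.013/249 -0.1924/0.090/240 -0.1955/0.014/244
124 -0.2003/0.014/247 -0.1966/0.091/223 -0.2005/0.015/228
```

Request:
{"name": "drive_tool", "arguments": {
  "deltas": [
    [0, 0, 0.005, 0, 0.15, 0, -1],
    [0, 0, 0, 0, 0, -2, -1],
    [0, 0, 0, 0, 0, -4, -1],
    [0, 0, 0, 0, 0, -4, -1],
    [0, 0, 0, 0, 0, -3.5, -1],
    [0, 0, 0, 0, 0, -2.5, -1],
    [0, 0, 0, 0, 0, -1.5, -1],
    [0, 0, 0, 0, 0, 0, -1],
    [0, 0, 0, 0, 0, 0, -0.4],
    [0, 0, 0, 0, 0, 0, -0.4]
  ],
  "squeeze": 25
}}

```text
t: 14.05
eef_pos: [0.517, -0.087, 0.1337]
tool_rot: [1.926, 2.479, 0.001]
ft_force: [-0.5, -0.4, -0.3]
grip_width: 0.0773
grip_force: 0.0
```

Run:
```python
from h import *
s=sensors.sense(); print(s["t"],s["eef_pos"],yaw(),s["grip_width"],s["grip_force"],s["ft_force"])
a=look("wrist","w4")[0]; b=look("top","t4")[0]; c=look("scene","s4")[0]
r=lambda x,w,h:cv2.resize(x,(w,h),interpolation=cv2.INTER_CUBIC)
cv2.imwrite("pics/m4.png",np.vstack([np.hstack([r(a,400,300),r(b[150:290,170:350],400,300)]),np.hstack([r(c[170:290,180:340],400,300),r(c,400,300)])]))
```

```text
14.05 [ 0.51698924 -0.08700834  0.13367137] 14.325153472368335 0.07733069389379901 0.0 [-0.52906273 -0.39184461 -0.32636857]
```

View pics/m4.png

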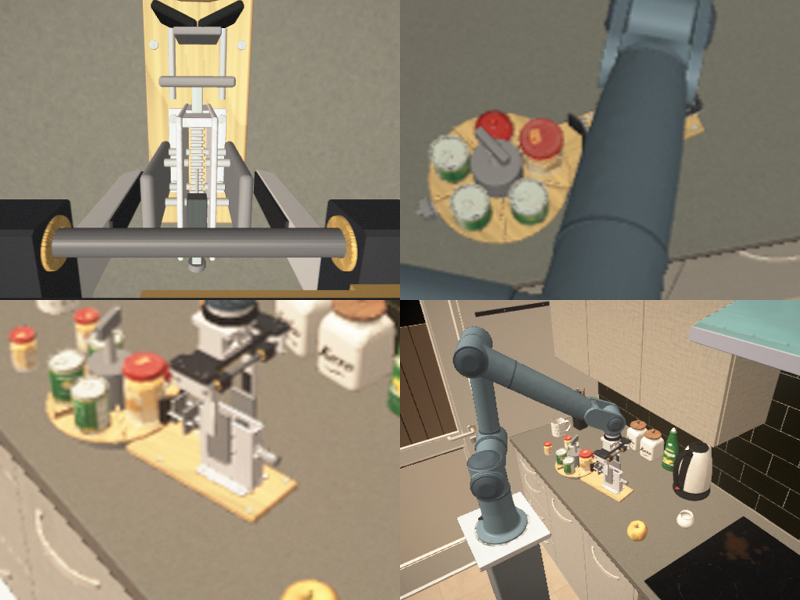

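Wrist view (top-left panel): the jaw's crossbar at about (252,105) in full pixels, the pad at the top edge, and the levers between the fingers with clearance. I can track the jaw from the wrist camera while squeezing. First squeeze:

Request:
{"name": "drive_tool", "arguments": {
  "deltas": [
    [0, 0, 0, 0, 0, 0, -0.35],
    [0, 0, 0, 0, 0, 0, -0.3],
    [0, 0, 0, 0, 0, 0, -0.25],
    [0, 0, 0, 0, 0, 0, -0.2],
    [0, 0, 0, 0, 0, 0, -0.15],
    [0, 0, 0, 0, 0, 0, -0.1],
    [0, 0, 0, 0, 0, 0, -0.05],
    [0, 0, 0, 0, 0, 0, 0],
    [0, 0, 0, 0, 0, 0, 0.04],
    [0, 0, 0, 0, 0, 0, 0.04]
  ]
}}

```text
t: 15.45
eef_pos: [0.5157, -0.087, 0.1327]
tool_rot: [-1.926, -2.48, 0.002]
ft_force: [-5.7, -1.1, 4.1]
grip_width: 0.0452
grip_force: 11.5
```

```bash
cat >> h.py <<'E'
def bar(P,show=True):
    X=stand(P); Z=P[...,2]; out=[]
    # jaw crossbar / pad plate: z ~ .109, columns off the rod
    m=(Z>.100)&(Z<.118)&(abs(abs(X[...,0])-.012)<.004)&(X[...,1]>-.19)&(X[...,1]<-.08)
    v=np.sort(X[m][:,1]); return [(round(g.min(),4),round(g.max(),4),len(g)) for g in np.split(v,np.nonzero(np.diff(v)>.004)[0]+1) if len(g)>10]
def st(name):
    s=sensors.sense(); print("t %.2f w %.4f f %.1f"%(s["t"],s["grip_width"],s["grip_force"]),s["eef_pos"].round(4),s["ft_force"].round(1))
    print(bar(look("wrist",name)[2]))
E
python3 - <<'E'
from h import *
print("before",bar(np.load("pics/w4.npy")), bar(np.load("pics/w3.npy"))); st("w5")
E
```

```text
before [(np.float64(-0.1793), np.float64(-0.1724), 461), (np.float64(-0.148), np.float64(-0.1319), 969)] [(np.float64(-0.1781), np.float64(-0.1722), 112), (np.float64(-0.1469), np.float64(-0.1311), 224), (np.float64(-0.1044), np.float64(-0.0991), 86)]
t 15.45 w 0.0452 f 11.5 [ 0.5157 -0.087   0.1327] [-5.7 -1.1  4.1]
[(np.float64(-0.1656), np.float64(-0.1586), 510), (np.float64(-0.1344), np.float64(-0.1259), 511)]
```

Request:
{"name": "drive_tool", "arguments": {
  "deltas": [
    [0, 0, 0, 0, 0, 0, -0.1],
    [0, 0, 0, 0, 0, 0, -0.25],
    [0, 0, 0, 0, 0, 0, -0.38],
    [0, 0, 0, 0, 0, 0, -0.38],
    [0, 0, 0, 0, 0, 0, -0.38],
    [0, 0, 0, 0, 0, 0, -0.38],
    [0, 0, 0, 0, 0, 0, -0.33],
    [0, 0, 0, 0, 0, 0, -0.28],
    [0, 0, 0, 0, 0, 0, -0.22],
    [0, 0, 0, 0, 0, 0, -0.16]
  ]
}}

```text
t: 16.75
eef_pos: [0.5156, -0.0868, 0.1323]
tool_rot: [-1.926, -2.48, 0.002]
ft_force: [-4.8, -0.3, 2.2]
grip_width: 0.055
grip_force: 10.5
```

Request:
{"name": "drive_tool", "arguments": {
  "deltas": [
    [0, 0, 0, 0, 0, 0, -0.12],
    [0, 0, 0, 0, 0, 0, -0.08],
    [0, 0, 0, 0, 0, 0, -0.04],
    [0, 0, 0, 0, 0, 0, 0],
    [0, 0, 0, 0, 0, 0, 0.02],
    [0, 0, 0, 0, 0, 0, 0.04],
    [0, 0, 0, 0, 0, 0, 0.04],
    [0, 0, 0, 0, 0, 0, 0.04],
    [0, 0, 0, 0, 0, 0, 0.04],
    [0, 0, 0, 0, 0, 0, 0.04]
  ]
}}

```text
t: 18.0
eef_pos: [0.5156, -0.0868, 0.1323]
tool_rot: [-1.926, -2.48, 0.002]
ft_force: [-5.9, -0.9, 2.5]
grip_width: 0.0452
grip_force: 11.5
```

Run:
```python
from h import *
st("w6")
```

```text
t 18.00 w 0.0452 f 11.5 [ 0.5156 -0.0868  0.1323] [-5.9 -0.9  2.5]
[(np.float64(-0.1559), np.float64(-0.1488), 562)]
```

Request:
{"name": "drive_tool", "arguments": {
  "deltas": [
    [0, 0, 0, 0, 0, 0, -0.1],
    [0, 0, 0, 0, 0, 0, -0.25],
    [0, 0, 0, 0, 0, 0, -0.4],
    [0, 0, 0, 0, 0, 0, -0.6],
    [0, 0, 0, 0, 0, 0, -0.8],
    [0, 0, 0, 0, 0, 2, -0.8],
    [0, 0, 0, 0, 0, 4, -0.8],
    [0, 0, 0, 0, 0, 4, -0.8],
    [0, 0, 0, 0, 0, 3, -0.8],
    [0, 0, 0, 0, 0, 0, -0.8]
  ]
}}

```text
t: 19.3
eef_pos: [0.5178, -0.0872, 0.2652]
tool_rot: [1.923, 2.476, 0.003]
ft_force: [0.2, -1.0, -0.3]
grip_width: 0.085
grip_force: 0.0
```

Run:
```python
from h import *
st("w7"); P=np.load("pics/w7.npy"); X=stand(P); Z=P[...,2]
m=(Z>.14)&(Z<.16)&(abs(X[...,0])<.06)&(X[...,1]<-.2)&(X[...,1]>-.3); print("levers",X[m].min(0),X[m].max(0))
m=(Z>.125)&(Z<.15)&(abs(X[...,0])<.045)&(X[...,1]>-.13)&(X[...,1]<-.03); print("lid",X[m].min(0),X[m].max(0),m.sum())
cv2.imwrite("pics/w7c.png",cv2.resize(cv2.imread("pics/w7.png")[:200,130:380],None,fx=3,fy=3,interpolation=cv2.INTER_CUBIC))
```

```text
t 19.30 w 0.0850 f 0.0 [ 0.5178 -0.0872  0.2652] [ 0.2 -1.  -0.3]
[(np.float64(-0.1548), np.float64(-0.1484), 160), (np.float64(-0.1233), np.float64(-0.0979), 439)]
levers [-0.03291808 -0.26719988] [ 0.02928669 -0.22355941]
lid [-0.02290221 -0.10571234] [ 0.01849265 -0.09752842] 440
```

View pics/w7c.png

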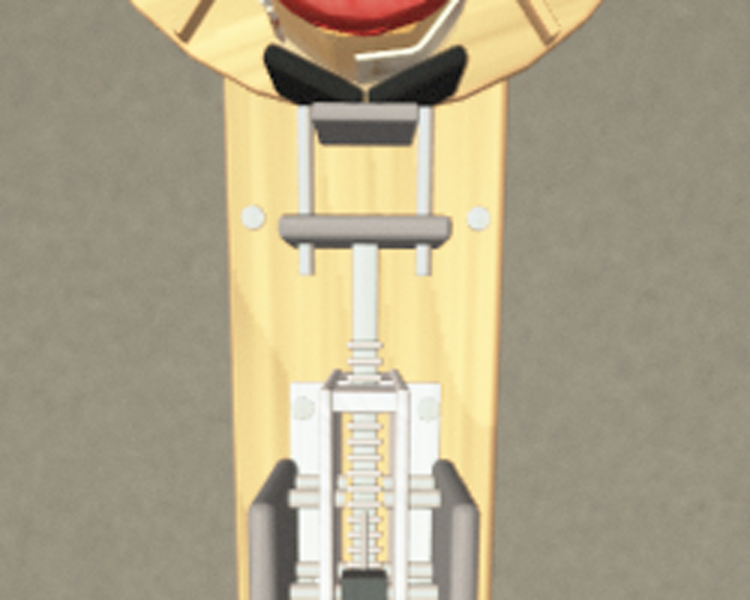

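Request:
{"name": "drive_tool", "arguments": {
  "deltas": [
    [0, 0, 0, -0.2, 0, -2, -0.8],
    [0, 0, 0, 0, 0, -4, -0.8],
    [0, 0, 0, 0, 0, -4, -0.8],
    [0, 0, 0, 0, 0, -2.3, -0.7],
    [0, 0, 0, 0, 0, -1, -0.5],
    [0, 0, 0, 0, 0, 0, -0.4],
    [0, 0, 0, 0, 0, 0, -0.35],
    [0, 0, 0, 0, 0, 0, -0.3],
    [0, 0, 0, 0, 0, 0, -0.25],
    [0, 0, 0, 0, 0, 0, -0.2]
  ]
}}

```text
t: 20.6
eef_pos: [0.5155, -0.0869, 0.1305]
tool_rot: [1.926, 2.478, 0.003]
ft_force: [6.3, 1.3, -0.8]
grip_width: 0.0566
grip_force: 9.4
```

Request:
{"name": "drive_tool", "arguments": {
  "deltas": [
    [0, 0, 0, 0, 0, 0, -0.18],
    [0, 0, 0, 0, 0, 0, -0.16],
    [0, 0, 0, 0, 0, 0, -0.14],
    [0, 0, 0, 0, 0, 0, -0.12],
    [0, 0, 0, 0, 0, 0, -0.1],
    [0, 0, 0, 0, 0, 0, -0.08],
    [0, 0, 0, 0, 0, 0, -0.06],
    [0, 0, 0, 0, 0, 0, -0.05],
    [0, 0, 0, 0, 0, 0, -0.05],
    [0, 0, 0, 0, 0, 0, -0.05]
  ]
}}

```text
t: 21.85
eef_pos: [0.5155, -0.0869, 0.1305]
tool_rot: [1.925, 2.478, 0.003]
ft_force: [5.9, 0.7, -1.1]
grip_width: 0.0497
grip_force: 11.4
```

Run:
```python
from h import *
st("w8")
```

```text
t 21.85 w 0.0497 f 11.4 [ 0.5155 -0.0869  0.1305] [ 5.9  0.7 -1.1]
[(np.float64(-0.1495), np.float64(-0.142), 605)]
```

Request:
{"name": "drive_tool", "arguments": {
  "deltas": [
    [0, 0, 0, 0, 0, 0, -0.03],
    [0, 0, 0, 0, 0, 0, -0.01],
    [0, 0, 0, 0, 0, 0, 0.01],
    [0, 0, 0, 0, 0, 0, 0.03],
    [0, 0, 0, 0, 0, 0, 0.04],
    [0, 0, 0, 0, 0, 0, 0.04],
    [0, 0, 0, 0, 0, 0, 0.04],
    [0, 0, 0, 0, 0, 0, 0.04],
    [0, 0, 0, 0, 0, 0, 0.04],
    [0, 0, 0, 0, 0, 0, 0.04]
  ]
}}

```text
t: 23.15
eef_pos: [0.5155, -0.0869, 0.1305]
tool_rot: [1.925, 2.479, 0.003]
ft_force: [4.7, 1.3, -0.7]
grip_width: 0.0456
grip_force: 13.5
```

Run:
```python
from h import *
st("w9")
```

```text
t 23.15 w 0.0456 f 13.5 [ 0.5155 -0.0869  0.1305] [ 4.7  1.3 -0.7]
[(np.float64(-0.1458), np.float64(-0.1384), 635)]
```

Request:
{"name": "drive_tool", "arguments": {
  "deltas": [
    [0, 0, 0, 0, 0, 0, -0.1],
    [0, 0, 0, 0, 0, 0, -0.25],
    [0, 0, 0, 0, 0, 0, -0.4],
    [0, 0, 0, 0, 0, 0, -0.6],
    [0, 0, 0, 0, 0, 0, -0.8],
    [0, 0, 0, 0, 0, 2, -0.8],
    [0, 0, 0, 0, 0, 4, -0.8],
    [0, 0, 0, 0, 0, 4, -0.8],
    [0, 0, 0, 0, 0, 3, -0.8],
    [0, 0, 0, 0, 0, 0, -0.8]
  ]
}}

```text
t: 24.45
eef_pos: [0.5151, -0.0872, 0.2616]
tool_rot: [1.925, 2.478, 0.001]
ft_force: [-0.6, -0.3, -0.8]
grip_width: 0.0846
grip_force: 0.0
```

Run:
```python
from h import *
st("w10"); P=np.load("pics/w10.npy"); X=stand(P); Z=P[...,2]
m=(Z>.14)&(Z<.16)&(abs(X[...,0])<.06)&(X[...,1]<-.2)&(X[...,1]>-.3); print("levers",X[m].min(0),X[m].max(0))
print(Z[::4,254].round(3)[:30], X[::4,254,1].round(4)[:30])
cv2.imwrite("pics/w10c.png",cv2.resize(cv2.imread("pics/w10.png")[:200,130:380],None,fx=3,fy=3,interpolation=cv2.INTER_CUBIC))
```

```text
t 24.45 w 0.0846 f 0.0 [ 0.5151 -0.0872  0.2616] [-0.6 -0.3 -0.8]
[(np.float64(-0.1446), np.float64(-0.1375), 193), (np.float64(-0.1174), np.float64(-0.098), 451)]
levers [-0.03278901 -0.26697878] [ 0.02937854 -0.22353908]
[0.134 0.135 0.13  0.113 0.1   0.089 0.108 0.109 0.108 0.092 0.072 0.012
 0.012 0.012 0.01  0.108 0.108 0.102 0.087 0.087 0.088 0.088 0.088 0.087
 0.088 0.087 0.092 0.087 0.087 0.091] [-0.1003 -0.1031 -0.1046 -0.1033 -0.103  -0.1038 -0.1109 -0.1142 -0.117
 -0.1171 -0.1169 -0.1106 -0.1147 -0.1187 -0.1226 -0.1387 -0.1419 -0.1444
 -0.1464 -0.1498 -0.1533 -0.1567 -0.1602 -0.1637 -0.1673 -0.1708 -0.1744
 -0.1779 -0.1815 -0.185 ]
```

View pics/w10c.png

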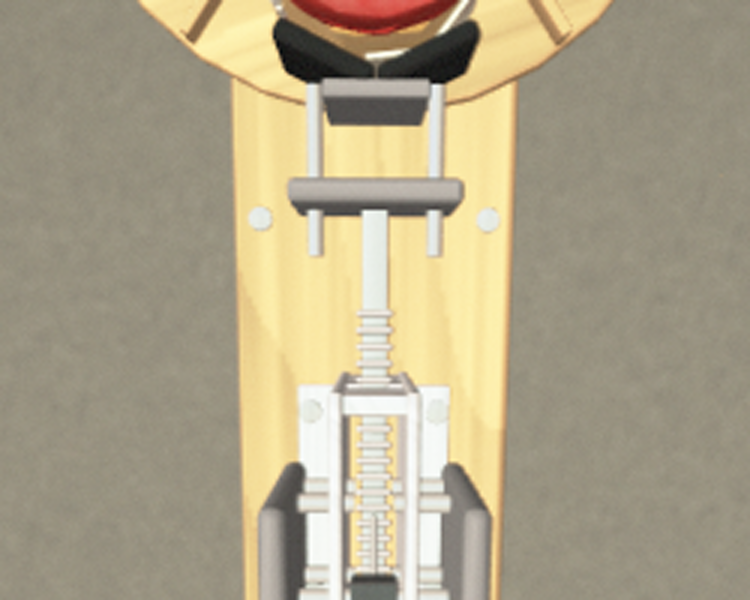

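The pad touches the jar; the bar-to-plate spacing of 27.2 mm, down from 31.4 mm free, means it is pressed in about 4 mm. One more gentle part squeeze of about 3.5 mm follows, in stages.

Request:
{"name": "drive_tool", "arguments": {
  "deltas": [
    [0, 0, 0, 0.05, 0, -2, -0.8],
    [0, 0, 0, 0, 0, -4, -0.8],
    [0, 0, 0, 0, 0, -4, -0.8],
    [0, 0, 0, 0, 0, -2, -0.7],
    [0, 0, 0, 0, 0, -1, -0.5],
    [0, 0, 0, 0, 0, 0, -0.4],
    [0, 0, 0, 0, 0, 0, -0.33],
    [0, 0, 0, 0, 0, 0, -0.27],
    [0, 0, 0, 0, 0, 0, -0.22],
    [0, 0, 0, 0, 0, 0, -0.2]
  ]
}}

```text
t: 25.75
eef_pos: [0.5155, -0.0869, 0.1303]
tool_rot: [1.926, 2.479, 0.001]
ft_force: [3.3, 2.0, 1.1]
grip_width: 0.0566
grip_force: 8.2
```

Run:
```python
from h import *
st("w11")
```

```text
t 25.75 w 0.0566 f 8.2 [ 0.5155 -0.0869  0.1303] [3.3 2.  1.1]
[(np.float64(-0.1457), np.float64(-0.1388), 630)]
```

Not engaged yet, so I close on to about 52 mm.

Request:
{"name": "drive_tool", "arguments": {
  "deltas": [
    [0, 0, 0, 0, 0, 0, -0.19],
    [0, 0, 0, 0, 0, 0, -0.18],
    [0, 0, 0, 0, 0, 0, -0.17],
    [0, 0, 0, 0, 0, 0, -0.16],
    [0, 0, 0, 0, 0, 0, -0.15],
    [0, 0, 0, 0, 0, 0, -0.14],
    [0, 0, 0, 0, 0, 0, -0.13],
    [0, 0, 0, 0, 0, 0, -0.12],
    [0, 0, 0, 0, 0, 0, -0.12],
    [0, 0, 0, 0, 0, 0, -0.12]
  ]
}}

```text
t: 27.05
eef_pos: [0.5155, -0.0869, 0.1303]
tool_rot: [1.926, 2.48, 0.001]
ft_force: [4.7, 1.9, 4.7]
grip_width: 0.0526
grip_force: 12.8
```

Run:
```python
from h import *
st("w12")
```

```text
t 27.05 w 0.0526 f 12.8 [ 0.5155 -0.0869  0.1303] [4.7 1.9 4.7]
[(np.float64(-0.1431), np.float64(-0.1355), 656)]
```

Request:
{"name": "drive_tool", "arguments": {
  "deltas": [
    [0, 0, 0, 0, 0, 0, -0.11],
    [0, 0, 0, 0, 0, 0, -0.1],
    [0, 0, 0, 0, 0, 0, -0.1],
    [0, 0, 0, 0, 0, 0, -0.1],
    [0, 0, 0, 0, 0, 0, -0.1],
    [0, 0, 0, 0, 0, 0, -0.1],
    [0, 0, 0, 0, 0, 0, -0.1],
    [0, 0, 0, 0, 0, 0, -0.1],
    [0, 0, 0, 0, 0, 0, -0.1],
    [0, 0, 0, 0, 0, 0, -0.1]
  ]
}}

```text
t: 28.35
eef_pos: [0.5155, -0.0869, 0.1303]
tool_rot: [1.926, 2.48, 0.001]
ft_force: [4.1, 1.3, 5.3]
grip_width: 0.0521
grip_force: 12.8
```

Run:
```python
from h import *
st("w13"); a=look("wrist","w14")[0]; c=look("scene","s14")[0]; b=look("top","t14")[0]
r=lambda x:cv2.resize(x,(400,300),interpolation=cv2.INTER_CUBIC)
cv2.imwrite("pics/m14.png",np.vstack([np.hstack([r(a),r(b[150:290,170:350])]),np.hstack([r(c[170:290,180:340]),r(c)])]))
```

```text
t 28.35 w 0.0521 f 12.8 [ 0.5155 -0.0869  0.1303] [4.1 1.3 5.3]
[(np.float64(-0.1422), np.float64(-0.1347), 661)]
```

View pics/m14.png

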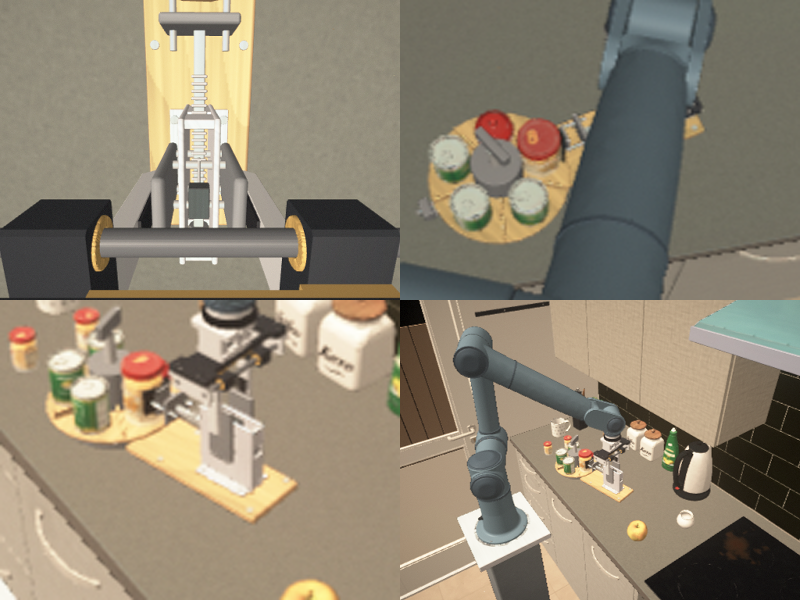

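The picture shows the jar upright and pressed by the pad, all neighbours standing, and the levers held. The pad is pressed in about 8 mm of its 24 mm travel.

```bash
python3 -c "
from rig import job_done; print(job_done())"
```

```text
the job is handed in; nothing more can be done
None
```

The job is handed in: I turned the carousel one click clockwise so the tall jar stands at the clamp. The pad is pressed in about 8 mm of its 24 mm travel (camera estimate), everything stood upright in the last pictures, and the fingers still hold both levers squeezed about 5 of 8.5 mm; the verdict was not shown.

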